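# Snap the canister lids shut on the turntable

## Task

Of the three airtight canisters on the wooden turntable, two have been left unsealed, with their lid levers standing up. With a light push of the fingertips, without gripping or forcing anything, tip each upright lever over its centre so that it snaps down flat and locks its lid. Leave all three canisters standing in their places, the third one locked, and do not disturb the rolling pin, timer and spoons.

Things in the scene. Friction and masses are not known exactly. Their poses are not given: they have to be found in the camera images.
- turntable: Round pale-wood turntable lying on the table: 360 mm disc, its flat top 30 mm above the table. Origin: centre of its underside, on the table. The disc turns on its foot, but stiffly: it takes about 0.5 N m.
- canister_a: One of three identical airtight canisters standing loose on the turntable, full, 0.9 to 1.5 kg: round steel body 105 mm wide and 106 mm high, then a white lid 106 mm wide (fixed on the body) whose flat top is 122 mm above the canister's underside. Origin: centre of the underside; z up. On the lid a dark steel cam lever pivots about the canister's y axis, 28 mm from the centre towards -x; it folds over towards the canister's +x. Its lever stands upright at the start.
- lever_a (a joint): Angle of that canister's lid lever (rad): 0 = upright (unlocked, against its stop), 1.571 = folded flat over the lid (locked, against its stop). Over-centre: the springy gasket drives it back to upright below 1.0 and snaps it down to flat above 1.0; pushing it over from upright takes about 0.07 N m (2 N at 35 mm from the pivot), falling to nothing at 1.0.
- lever_a_pivot (a point): Centre of the lever's pivot pin, 132 mm above the canister's underside (10 mm above the lid's top); axes as the canister's. The knuckle is 14 mm thick, between two lugs 45 mm apart over their outsides, whose tops are 8 mm above the pivot.
- lever_a_tip (a point): Middle of the lever's rounded free end, 58 mm from the pivot along the lever's own z: 58 mm above the pivot when the lever is upright, level with it when it is locked flat (all three alike). The lever is a flat paddle 30 mm wide (along y) and 5 mm thick (along its own x, the face to be pushed looks to its -x).
- canister_b: One of three identical airtight canisters standing loose on the turntable, full, 0.9 to 1.5 kg: round steel body 105 mm wide and 106 mm high, then a white lid 106 mm wide (fixed on the body) whose flat top is 122 mm above the canister's underside. Origin: centre of the underside; z up. On the lid a dark steel cam lever pivots about the canister's y axis, 28 mm from the centre towards -x; it folds over towards the canister's +x. Its lever stands upright at the start.
- lever_b (a joint): Angle of that canister's lid lever (rad): 0 = upright (unlocked, against its stop), 1.571 = folded flat over the lid (locked, against its stop). Over-centre: the springy gasket drives it back to upright below 1.0 and snaps it down to flat above 1.0; pushing it over from upright takes about 0.07 N m (2 N at 35 mm from the pivot), falling to nothing at 1.0.
- lever_b_pivot (a point): Centre of the lever's pivot pin, 132 mm above the canister's underside (10 mm above the lid's top); axes as the canister's. The knuckle is 14 mm thick, between two lugs 45 mm apart over their outsides, whose tops are 8 mm above the pivot.
- lever_b_tip (a point): Middle of the lever's rounded free end, 58 mm from the pivot along the lever's own z: 58 mm above the pivot when the lever is upright, level with it when it is locked flat (all three alike). The lever is a flat paddle 30 mm wide (along y) and 5 mm thick (along its own x, the face to be pushed looks to its -x).
- canister_c: One of three identical airtight canisters standing loose on the turntable, full, 0.9 to 1.5 kg: round steel body 105 mm wide and 106 mm high, then a white lid 106 mm wide (fixed on the body) whose flat top is 122 mm above the canister's underside. Origin: centre of the underside; z up. On the lid a dark steel cam lever pivots about the canister's y axis, 28 mm from the centre towards -x; it folds over towards the canister's +x. Its lever is already locked down.
- lever_c_pivot (a point): Centre of the lever's pivot pin, 132 mm above the canister's underside (10 mm above the lid's top); axes as the canister's. The knuckle is 14 mm thick, between two lugs 45 mm apart over their outsides, whose tops are 8 mm above the pivot.
- lever_c_tip (a point): Middle of the lever's rounded free end, 58 mm from the pivot along the lever's own z: 58 mm above the pivot when the lever is upright, level with it when it is locked flat (all three alike). The lever is a flat paddle 30 mm wide (along y) and 5 mm thick (along its own x, the face to be pushed looks to its -x).
- rolling_pin: Bystander: tapered wooden rolling pin, 280 mm long, 30 mm thick in the middle, lying loose on the table along its x. Origin: under its middle.
- timer: Bystander: kitchen timer, 66 mm wide, 45 mm high, white base with a red dial and ridge, loose on the table. Origin: centre of its underside.
- spoon_1: Bystander: white porcelain soup spoon, bowl 48 mm wide and 16 mm high, handle rising along -x to 88 mm from the bowl's centre and 34 mm high, loose on the table. Origin: under the bowl's centre.
- spoon_2: Bystander: white porcelain soup spoon, bowl 48 mm wide and 16 mm high, handle rising along -x to 88 mm from the bowl's centre and 34 mm high, loose on the table. Origin: under the bowl's centre.

How it is judged:
By the outcome, as a careful person would: the job done as asked, in the order asked, and still so for the second after the job is handed in, with the robot touching nothing.
It also fails if it takes over 38 s, if anything falls off the work surface, if the arm or the gripper's body presses on something with over 40 N, if the wrist force passes 120 N, or if a joint passes its speed limit or range.

## Robot

A 7-joint arm with a two-finger parallel gripper is mounted at the origin on the work surface. World frame = base frame: x ahead of the robot, y to its left, z up, the work surface at z = 0. Lengths are in m, angles in degrees, forces in N, time in s.
With the tool pointing down it reaches from about 0.425 to 0.875 m from the base axis. Payload 4.7 kg.
Tool frame: the origin (TCP) lies at the very end of the fingers, on their centre line; the grasp point (between the pads) lies env.grip_point_offset behind it (env.grip_point_offset is the distance from the TCP to the grasp point, in m); z points along the fingers, y is the direction in which the jaws open and shut (so a half turn about z gives the same grasp; the last joint's range is limited). The gripper opens to 87 mm and grips with 3 to 60 N. Pads are 19 mm wide; open, the fingers measure 117 mm over their backs; the gripper's body (75 mm by 190 mm) begins 51 mm behind the grasp point.
Start: joints at [-63.822, 18.392, -4.016, 83.108, 1.295, 78.541, -3.26], TCP at [0.279, 0.587, 0.223] pointing down, gripper open.
Joint ranges: [-163.93, 163.93], [-17.29, 119.83], [-79.2, 71.16], [3.27, 140.29], [-89.18, 269.18], [5.43, 117.66], [-154.24, 154.24]. Speed limits (degrees/s): [147.25, 147.25, 180, 180, 180, 180, 180].

## Interface

Orientations are given as [roll, pitch, yaw] about the fixed x, y, z axes, in that order (R = Rz(yaw) Ry(pitch) Rx(roll)).
In Python, from cell import env gives the robot as it stands.
- The arm moves only by the tool send_rows, never from a script. Its argument "plan" is a list of rows, each a list of 7 numbers: the finger opening in mm, from 0 to 87, then the shift along the tool's x, y, z in mm, then the turn, a rotation vector about the tool's x, y, z in rad. A call has 1 to 12 rows; each row shifts and turns the commanded pose from where the row before left it, along the tool's axes as they then stand; what a row does not reach is not made up. A row lasts 1/10 s, in which the tool goes at most 50 mm and 8.59 degrees, less where a joint would pass 70% of its speed; a pose out of reach is approached as far as the arm can. A call is refused whole if a number of a shift passes 50 or a number of a turn 0.15, either way. A call with a gripper value outside its range is refused whole. The fingers move at their own pace and stop on an object; "grip_force" is the grip in N (left out, the last holds). Time passes only in rows, so rows that do not move let the fingers close. It gives the time, the measured TCP pose, the force and the opening at its end, in the units of the state.
- env.get_obs(): the state, without advancing time (a new reading comes with each control period).
- env.read_camera(name): name is "scene" or "top" or "wrist"; returns the picture (384x512x3 uint8, red, green, blue); there is no depth.
- env.get_calibration(name): a dict with "fx", "fy", "cx", "cy" (pixels), "extrinsics" (4x4, takes a point from camera to world coordinates). Camera axes: x right, y down, z forward; pixel columns grow to the right and rows downward; lengths in m; the calibration is good to about 2 mm. A picture is of the moment at which its call begins: read the wrist's pose just before it. get_calibration takes no time and is no camera call; for the wrist camera it gives the pose at the moment of the call.
- env.sign_off(): hands the job in, once; it reports no verdict.
Trained networks look in the newest picture that a camera, given by its name, has taken for a name from the list of things; names that differ only in an ending like _2 or _b are one class to them, and where a whole thing is asked for, a point or a joint stands for the part that bears it (a point fixed in the world has none). Each returns a list of dicts, best first, with "confidence" (0 to 1); they miss things now and then, are a little off and sometimes report something else, mostly with a low value. They report only what shows in the picture. A call takes as long as a camera call.
- env.regions_of(camera, query): "region" (384x512 bool, what is visible of it) and "rect" ([left, top, right, bottom] in pixels, round what is visible of it).
The state is a dict: "time_s": time; "qpos": joint angles; "joint_velocities": joint speeds; "effort": joint torques, N m; "tool_pos": TCP position; "tool_rot": TCP orientation; "force": force on the tool from outside, world axes, zero at the start; "wrist_torque": the same for the moment, N m; "grip_width": finger opening in m.
Only numpy, scipy, OpenCV 4.12 (cv2) and the standard library are available. Lean on these libraries where they do the work, as an engineer would, in place of code of your own. Each camera call takes 0.05 s, during which the arm holds its last target. There are 200 camera calls.

## Working session

There is one attempt and no reset: what is moved stays moved. The work goes in short steps, Python scripts to look and compute and a tool call to move; the robot and the scene stay as the last step left them, time stands still between calls to the robot, and variables do not carry over. Pictures are saved under pics/ and viewed, about 8 in all and at most 12, crops included, and the job is handed in when it is done.

Besides the shell and the picture viewer there is one more tool, called after "Call:" as a command line: name --pt "numbers of a row" for each row, then --argument value for the rest. send_rows: Moves the arm, as the interface text tells. Its arguments: {"type":"object","properties":{"plan":{"type":"array"},"grip_force":{"type":"number"}},"required":["plan"]}

```bash
mkdir -p pics; ls; python3 - <<'E'
from cell import env
import cv2,numpy as np
o=env.get_obs(); print(o['time_s'],o['tool_pos'],o['tool_rot'],o['force'],env.grip_point_offset)
for c in ['scene','top']:
    im=env.read_camera(c); cv2.imwrite(f'pics/{c}0.png',im[:,:,::-1]); 
    k=env.get_calibration(c); print(c,k['fx'],k['cx'],k['cy'],np.round(k['extrinsics'],3).tolist())
    for q in ['lever_a_tip','lever_a_pivot','canister_a','turntable']:
        for r in env.regions_of(c,q)[:5]: print(q,round(r['confidence'],2),r['rect'],int(r['region'].sum()))
a=cv2.imread('pics/scene0.png');b=cv2.imread('pics/top0.png')
E
```

```text
pics
0.0 [0.27829618 0.58679163 0.22148019] [-1.79890994e+02  6.26315259e-03  1.54631020e+02] [-0.71052415 -0.23383037  0.07364296] 0.0187
scene 369.26263364556553 251.95628262497382 191.41062472518084 [[-0.817, 0.334, -0.47, 1.031], [0.576, 0.504, -0.644, 0.741], [0.022, -0.797, -0.604, 0.852], [0.0, 0.0, 0.0, 1.0]]
lever_a_tip 0.62 [236.7, 180.0, 246.6, 197.1] 170
lever_a_pivot 0.88 [226.0, 181.5, 258.3, 244.1] 1661
lever_a_pivot 0.5 [223.6, 152.3, 240.0, 169.4] 168
canister_a 0.81 [222.9, 178.7, 259.1, 244.9] 1644
canister_a 0.81 [213.1, 155.6, 247.0, 210.8] 989
canister_a 0.76 [176.0, 184.8, 210.2, 235.0] 1485
turntable 0.84 [166.6, 186.4, 275.4, 266.3] 3317
top 498.8753578895407 253.37116255738368 186.0249143541704 [[-0.018, -0.991, 0.135, 0.319], [-1.0, 0.018, -0.002, -0.009], [-0.0, -0.135, -0.991, 1.456], [0.0, 0.0, 0.0, 1.0]]
lever_a_tip 0.39 [242.7, 168.0, 255.8, 177.9] 82
lever_a_pivot 0.88 [220.4, 151.8, 259.0, 196.0] 1407
canister_a 0.94 [218.5, 152.5, 258.3, 194.7] 1365
canister_a 0.72 [274.1, 167.6, 315.4, 211.7] 1334
canister_a 0.61 [260.3, 112.6, 303.1, 159.1] 1514
turntable 0.91 [206.9, 110.5, 333.5, 231.3] 7884
```

View pics/scene0.png

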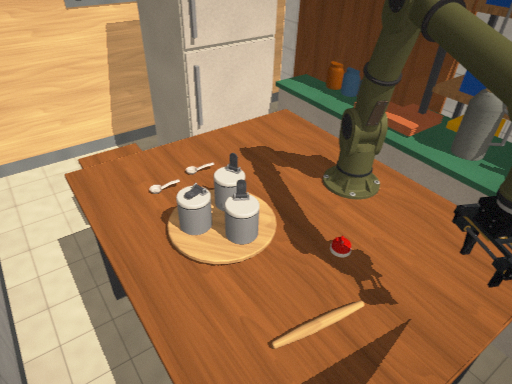

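View pics/top0.png

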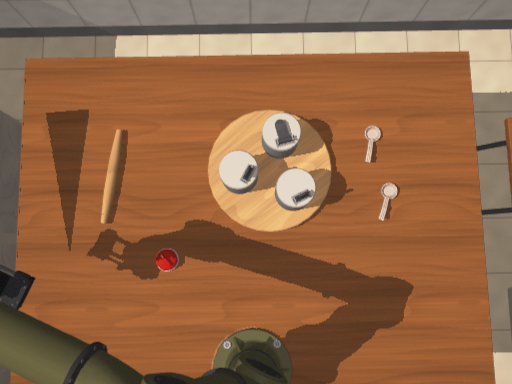

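```bash
python3 - <<'E'
import cv2,numpy as np
b=cv2.imread('pics/top0.png')[105:225,205:335]; s=cv2.imread('pics/scene0.png')[145:250,165:270]
f=lambda i:cv2.resize(i,None,fx=6,fy=6,interpolation=cv2.INTER_CUBIC)[:600,:]
cv2.imwrite('pics/c1.png',cv2.resize(b,(780,720),interpolation=cv2.INTER_CUBIC)[120:720]);
cv2.imwrite('pics/c2.png',f(s))
E
```

```text
(no output)
```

View pics/c1.png

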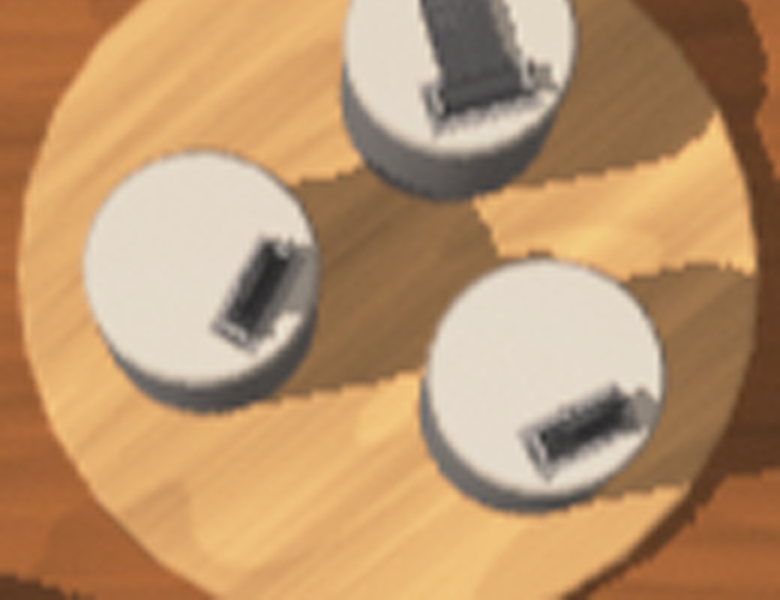

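View pics/c2.png

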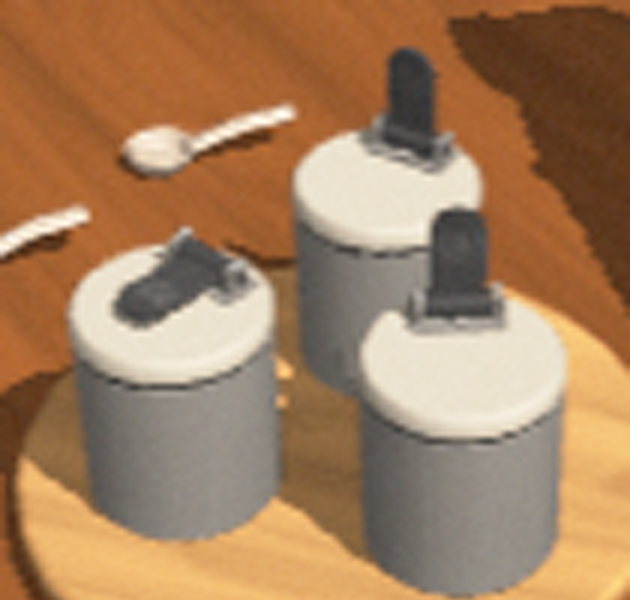

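```bash
cat > h.py <<'E'
from cell import env
import numpy as np
from scipy.spatial.transform import Rotation as R
def ray(c,u,v,z,k=None):
    k=k or env.get_calibration(c);E=np.array(k['extrinsics'])
    d=E[:3,:3]@[(u-k['cx'])/k['fx'],(v-k['cy'])/k['fy'],1]; return E[:3,3]+d*(z-E[2,3])/d[2]
def proj(p,k):
    E=np.array(k['extrinsics']);q=E[:3,:3].T@(np.asarray(p)-E[:3,3]);return [k['fx']*q[0]/q[2]+k['cx'],k['fy']*q[1]/q[2]+k['cy']]
def Rt(): return R.from_euler('xyz',env.get_obs()['tool_rot'],degrees=True)
E
python3 - <<'E'
from h import *
for n,(u,v),z in [('Lc',(200,268),.152),('Lp',(262,290),.165),('L1',(230,338),.16),('L2',(290,243),.16),('Rc',(546,375),.152),('Rp',(582,425),.165),('R1',(535,455),.16),('R2',(630,390),.16),('T',(388,240),.03)]:
    print(n,np.round(ray('top',205+u/6,105+(v+120)/6,z),3))
for n,(u,v),z in [('Ltip',(458,212),.218),('Rtip',(412,52),.218),('Lbase',(455,310),.16),('Rbase',(410,138),.16)]:
    print(n,np.round(ray('scene',165+u/6,145+v/6,z),3))
k=env.get_calibration('wrist');E=np.array(k['extrinsics']);o=env.get_obs()
print(k['fx'],Rt().inv().apply(E[:3,3]-o['tool_pos']),np.round((Rt().inv().as_matrix()@E[:3,:3]),2).tolist())
E
```

```text
Lc [0.541 0.027 0.152]
Lp [ 0.529 -0.     0.165]
L1 [0.508 0.014 0.16 ]
L2 [ 0.55  -0.013  0.16 ]
Rc [ 0.491 -0.124  0.152]
Rp [ 0.467 -0.138  0.165]
R1 [ 0.454 -0.118  0.16 ]
R2 [ 0.482 -0.16   0.16 ]
T [ 0.574 -0.06   0.03 ]
Ltip [0.532 0.004 0.218]
Rtip [ 0.469 -0.135  0.218]
Lbase [0.536 0.006 0.16 ]
Rbase [ 0.469 -0.138  0.16 ]
299.4999778276096 [ 0.06841827 -0.00048814 -0.16155944] [[0.0, -0.97, -0.25], [1.0, 0.0, -0.0], [0.0, -0.25, 0.97]]
```

Call:
send_rows --pt "0 -12 -12 -8 0 0 0" --pt "0 -24 -24 -8 0 0 0" --pt "0 -24 -24 -8 0 0 0" --pt "0 -24 -24 -8 0 0 0" --pt "0 -24 -24 -8 0 0 0" --pt "0 -24 -24 -8 0 0 0" --pt "0 -24 -24 -8 0 0 0" --pt "0 -24 -24 -8 0 0 0" --pt "0 -24 -24 -8 0 0 0" --pt "0 -24 -24 -8 0 0 0" --pt "0 -24 -24 0 0 0 0" --pt "0 -24 -24 0 0 0 0"

```text
time_s: 1.7
tool_pos: [0.4101, 0.2172, 0.3037]
tool_rot: [179.9, 0.0, 154.6]
force: [-0.2, 0.7, -0.5]
grip_width: 0.0026
```

Call:
send_rows --pt "0 -24 -24 0 0 0 0" --pt "0 -24 -24 0 0 0 0" --pt "0 -24 -24 0 0 0 0" --pt "0 -24 -24 0 0 0 0" --pt "0 -24 -24 0 0 0 0" --pt "0 -24 -24 0 0 0 0" --pt "0 -24 -24 0 0 0 0" --pt "0 -18 -24 0 0 0 0" --pt "0 0 -14 0 0 0 0" --pt "0 0 0 0 0 0 0"

```text
time_s: 2.7
tool_pos: [0.4882, -0.0487, 0.3031]
tool_rot: [179.9, -0.0, 154.4]
force: [-0.2, 0.0, -0.4]
grip_width: 0.0005
```

```bash
python3 - <<'E'
from h import *
import cv2,json
o=env.get_obs(); print(o['time_s'],o['tool_pos'],o['tool_rot'],o['force'],o['grip_width'])
k=env.get_calibration('wrist'); k['extrinsics']=np.array(k['extrinsics']).tolist(); json.dump(k,open('k1.json','w'))
im=env.read_camera('wrist')[:,:,::-1]
cv2.imwrite('pics/w1.png',cv2.resize(im,(768,576)))
E
```

```text
2.7 [ 0.48822502 -0.04871971  0.3030663 ] [ 1.79944172e+02 -1.40142881e-02  1.54359338e+02] [-0.21118228  0.00071179 -0.40098952] 0.0004937740536545128
```

View pics/w1.png

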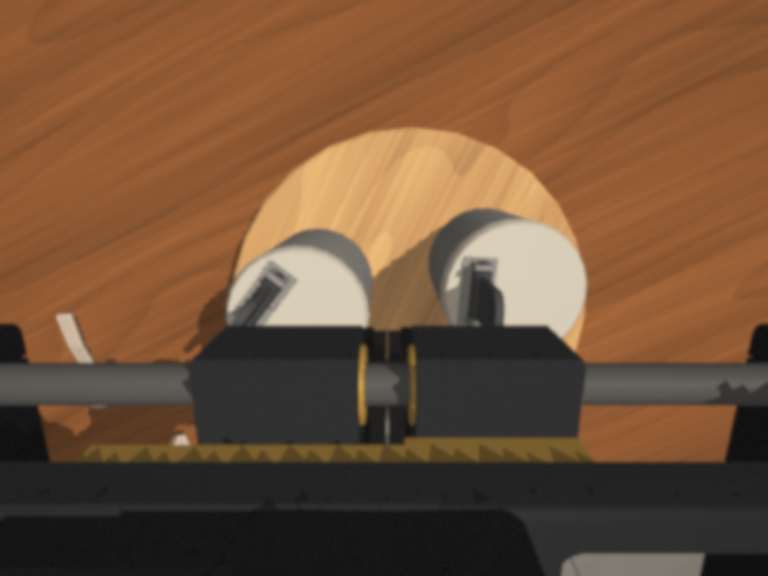

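```bash
python3 - <<'E'
from h import *
import json
k=json.load(open('k1.json'))
for n,(u,v),z in [('Lc',(517,290),.152),('Llug',(480,262),.165),('Rc',(300,318),.152),('Rlug',(283,272),.165)]:
    print(n,np.round(ray('wrist',u/1.5,v/1.5,z,k),3))
# predicted lug end for model
for c,yaw in [((.541,.027),60),((.541,.027),66),((.491,-.124),33)]:
    t=np.radians(yaw);u=np.array([np.cos(t),np.sin(t)]);w=np.array([-u[1],u[0]])
    p=np.array(c)-.028*u
    for s in(-1,1):
        print(yaw,s,np.round(p,3),'wrist',np.round(1.5*np.array(proj([*(p+s*.0225*w),.168],k))), 'topcrop',np.round((np.array(proj([*(p+s*.0225*w),.168],env.get_calibration('top')))-[205,125])*6))
    print('tip',np.round(1.5*np.array(proj([*p,.22],k))),np.round((np.array(proj([*p,.22],env.get_calibration('scene')))-[165,145])*6))
E
```

```text
Lc [0.541 0.029 0.152]
Llug [0.507 0.012 0.165]
Rc [ 0.492 -0.122  0.152]
Rlug [ 0.455 -0.112  0.165]
60 -1 [0.527 0.003] wrist [476. 325.] topcrop [281. 248.]
60 1 [0.527 0.003] wrist [484. 262.] topcrop [231. 337.]
tip [498. 318.] [466. 205.]
66 -1 [0.53  0.001] wrist [479. 329.] topcrop [279. 240.]
66 1 [0.53  0.001] wrist [480. 266.] topcrop [238. 334.]
tip [498. 323.] [460. 205.]
33 -1 [ 0.468 -0.139] wrist [241. 331.] topcrop [628. 393.]
33 1 [ 0.468 -0.139] wrist [271. 278.] topcrop [543. 451.]
tip [231. 331.] [411.  45.]
```

Call:
send_rows --pt "0 -7 0 15 0 0 0" --pt "0 -6 0 20 0 0 0" --pt "0 0 0 20 0 0 0" --pt "0 0 0 20 0 0 0" --pt "0 0 0 15 0 0 0" --pt "0 0 0 6 0 0 0" --pt "0 0 10 0 0 0 0" --pt "0 0 10 0 0 0 0" --pt "0 0 8 0 0 0 0" --pt "0 0 4 0 0 0 0" --pt "0 0 0 0 0 0 0"

```text
time_s: 3.85
tool_pos: [0.5154, -0.0217, 0.2069]
tool_rot: [180.0, 0.0, 154.7]
force: [-0.8, 0.9, 0.8]
grip_width: 0.0004
```

```bash
python3 - <<'E'
from h import *
import cv2
o=env.get_obs(); print(o['time_s'],o['tool_pos'],o['force'])
d=np.array([.528,.003,.162])-o['tool_pos']; print(Rt().inv().apply(d))
a=env.read_camera('scene')[140:260,160:280,::-1]
a=cv2.resize(a,(600,600),interpolation=cv2.INTER_CUBIC)
cv2.imwrite('pics/p1.png',a)
E
```

```text
3.85 [ 0.51543435 -0.02174618  0.20688805] [-0.76426728  0.88869341  0.75043272]
[-0.00077599  0.02773028  0.04489583]
```

View pics/p1.png

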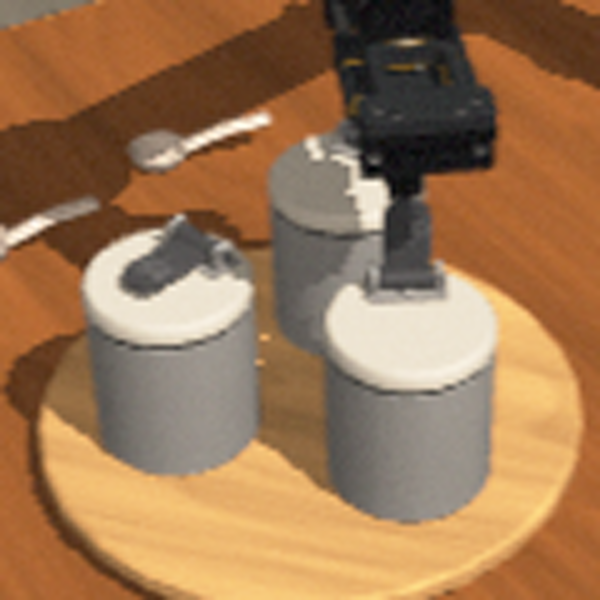

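Call:
send_rows --pt "0 0 5 0 0 0 0" --pt "0 0 5 0 0 0 0" --pt "0 0 5 0 0 0 0" --pt "0 0 5 1 0 0 0" --pt "0 0 5 1 0 0 0" --pt "0 0 5 2 0 0 0" --pt "0 0 0 0 0 0 0"

```text
time_s: 4.6
tool_pos: [0.5281, 0.0049, 0.2023]
tool_rot: [-180.0, 0.0, 154.7]
force: [0.8, -1.2, 0.9]
grip_width: 0.0004
```

Call:
send_rows --pt "0 0 5 2 0 0 0" --pt "0 0 5 3 0 0 0" --pt "0 0 5 3 0 0 0" --pt "0 0 5 4 0 0 0" --pt "0 0 5 4 0 0 0" --pt "0 0 5 4 0 0 0" --pt "0 0 4 2 0 0 0" --pt "0 0 0 0 0 0 0" --pt "0 0 0 0 0 0 0"

```text
time_s: 5.5
tool_pos: [0.5423, 0.0351, 0.1805]
tool_rot: [-180.0, -0.0, 154.6]
force: [0.1, 0.6, 0.1]
grip_width: 0.0002
```

Call:
send_rows --pt "0 0 0 -20 0 0 0" --pt "0 0 0 -30 0 0 0" --pt "0 0 -20 -30 0 0 0" --pt "0 0 -25 -20 0 0 -0.1" --pt "0 0 -25 0 0 0 -0.1" --pt "0 0 0 0 0 0 0"

```text
time_s: 6.1
tool_pos: [0.5142, -0.0339, 0.2822]
tool_rot: [180.0, 0.1, 165.8]
force: [-0.3, 0.1, 0.5]
grip_width: 0.0005
```

```bash
python3 - <<'E'
from h import *
import cv2
o=env.get_obs(); print(o['time_s'],o['tool_pos'],o['tool_rot'],o['force'])
a=env.read_camera('scene')[140:260,160:280,::-1]
a=cv2.resize(a,(600,600),interpolation=cv2.INTER_CUBIC)
cv2.imwrite('pics/p2.png',a)
E
```

```text
6.1 [ 0.51415321 -0.03386326  0.28216406] [1.79975765e+02 1.46659317e-01 1.65809171e+02] [-0.29800059  0.07019968  0.45703588]
```

View pics/p2.png

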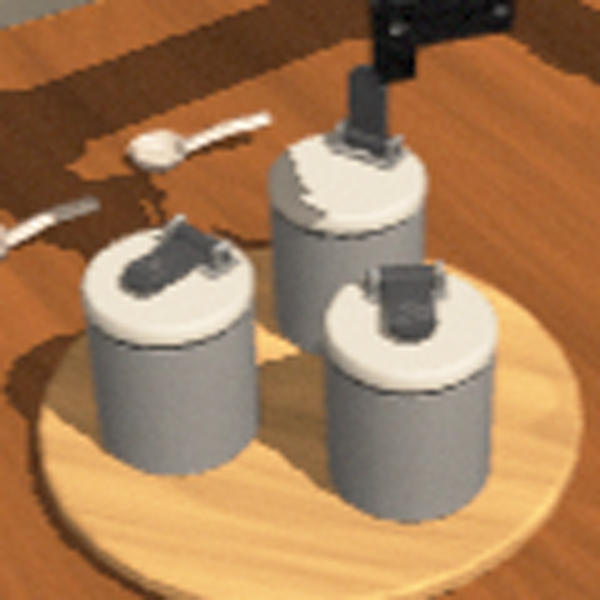

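Call:
send_rows --pt "0 0 0 0 0 0 0.12" --pt "0 0 0 0 0 0 0.13" --pt "0 0 0 0 0 0 0.13" --pt "0 0 0 0 0 0 0.13" --pt "0 0 0 0 0 0 0.13" --pt "0 0 0 0 0 0 0.11" --pt "0 -10 -25 0 0 0 0" --pt "0 -10 -25 0 0 0 0" --pt "0 -15 -35 0 0 0 0" --pt "0 -15 -35 0 0 0 0" --pt "0 -11 -29 0 0 0 0" --pt "0 0 0 0 0 0 0"

```text
time_s: 7.35
tool_pos: [0.4213, -0.165, 0.2808]
tool_rot: [180.0, -0.0, 122.7]
force: [0.1, -0.4, 0.2]
grip_width: 0.0002
```

```bash
python3 - <<'E'
from h import *
o=env.get_obs(); print(o['tool_pos'],o['tool_rot'],o['force'])
d=np.array([.468,-.137,.162])-o['tool_pos']; print(Rt().inv().apply(d))
E
```

```text
[ 0.4212505  -0.16504084  0.28077544] [ 1.79953880e+02 -1.37647178e-02  1.22713829e+02] [ 0.08574417 -0.36825509  0.22706864]
[-0.00170098  0.05439298  0.11881886]
```

Call:
send_rows --pt "0 -1 0 10 0 0 0" --pt "0 0 0 18 0 0 0" --pt "0 0 0 18 0 0 0" --pt "0 0 0 18 0 0 0" --pt "0 0 0 10 0 0 0" --pt "0 0 8 0 0 0 0" --pt "0 0 8 0 0 0 0" --pt "0 0 6 0 0 0 0" --pt "0 0 4 0 0 0 0" --pt "0 0 0 0 0 0 0"

```text
time_s: 8.35
tool_pos: [0.4464, -0.1478, 0.207]
tool_rot: [180.0, 0.0, 123.2]
force: [0.2, 0.1, 0.1]
grip_width: 0.0005
```

```bash
python3 - <<'E'
from h import *
import cv2
o=env.get_obs(); print(o['tool_pos'],o['force'])
d=np.array([.468,-.137,.162])-o['tool_pos']; print(Rt().inv().apply(d))
a=env.read_camera('scene')[140:260,160:280,::-1]
cv2.imwrite('pics/p3.png',cv2.resize(a,(600,600),interpolation=cv2.INTER_CUBIC))
E
```

```text
[ 0.44641589 -0.14780966  0.20698306] [0.19566854 0.08273115 0.09014595]
[-0.00273115  0.02396274  0.04499474]
```

View pics/p3.png

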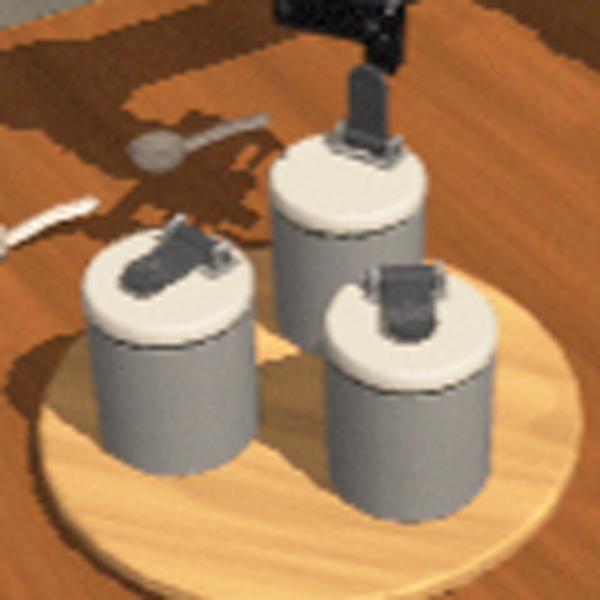

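```bash
python3 - <<'E'
from h import *
k=env.get_calibration('scene');o=env.get_obs();p=o['tool_pos'];M=Rt()
f=lambda p:np.round((np.array(proj(p,k))-160*np.array([1,140/160]))*5)
print(o['time_s'],'tcp',f(p),'axes +-10mm x,y, up', [f(p+M.apply(v)).tolist() for v in ([.01,0,0],[-.01,0,0],[0,.015,0],[0,-.015,0],[0,0,-.05])])
print('lever tip model',f([.468,-.137,.22]),'edges',[f(np.array([.468,-.137,.21])+M.apply([s,0,0])).tolist() for s in(.015,-.015)])
E
```

```text
8.4 tcp [387.  64.] axes +-10mm x,y, up [[401.0, 67.0], [373.0, 61.0], [378.0, 75.0], [396.0, 54.0], [387.0, -1.0]]
lever tip model [368.  64.] edges [[389.0, 82.0], [348.0, 72.0]]
```

Call:
send_rows --pt "0 -3 4 0 0 0 0" --pt "0 0 5 0 0 0 0" --pt "0 0 5 0 0 0 0" --pt "0 0 5 1 0 0 0" --pt "0 0 4 1 0 0 0" --pt "0 0 4 2 0 0 0" --pt "0 0 0 0 0 0 0"

```text
time_s: 9.1
tool_pos: [0.4701, -0.1357, 0.2022]
tool_rot: [-180.0, -0.0, 123.2]
force: [-1.4, -1.8, 1.3]
grip_width: 0.0004
```

Call:
send_rows --pt "0 0 5 2 0 0 0" --pt "0 0 5 3 0 0 0" --pt "0 0 5 3 0 0 0" --pt "0 0 5 4 0 0 0" --pt "0 0 5 4 0 0 0" --pt "0 0 5 4 0 0 0" --pt "0 0 4 2 0 0 0" --pt "0 0 0 0 0 0 0" --pt "0 0 0 0 0 0 0"

```text
time_s: 10.0
tool_pos: [0.4983, -0.1175, 0.1805]
tool_rot: [-180.0, 0.0, 123.1]
force: [0.3, -0.1, -0.2]
grip_width: 0.0005
```

Call:
send_rows --pt "0 0 0 -20 0 0 0" --pt "0 0 0 -30 0 0 0" --pt "0 0 -20 -30 0 0 0" --pt "0 0 -25 -20 0 0 0" --pt "0 0 -25 -10 0 0 0" --pt "0 0 0 0 0 0 0"

```text
time_s: 10.6
tool_pos: [0.4383, -0.1589, 0.2929]
tool_rot: [179.8, 0.1, 122.8]
force: [0.3, -0.3, 0.5]
grip_width: 0.0003
```

```bash
python3 - <<'E'
from h import *
import cv2
o=env.get_obs(); print(o['time_s'],o['tool_pos'],o['force'])
cv2.imwrite('pics/t4.png',env.read_camera('top')[:,:,::-1])
a=env.read_camera('scene')[140:260,160:280,::-1]
cv2.imwrite('pics/p4.png',cv2.resize(a,(600,600),interpolation=cv2.INTER_CUBIC))
E
```

```text
10.6 [ 0.43834287 -0.15886411  0.29290672] [ 0.26497147 -0.33425662  0.47405767]
```

View pics/p4.png

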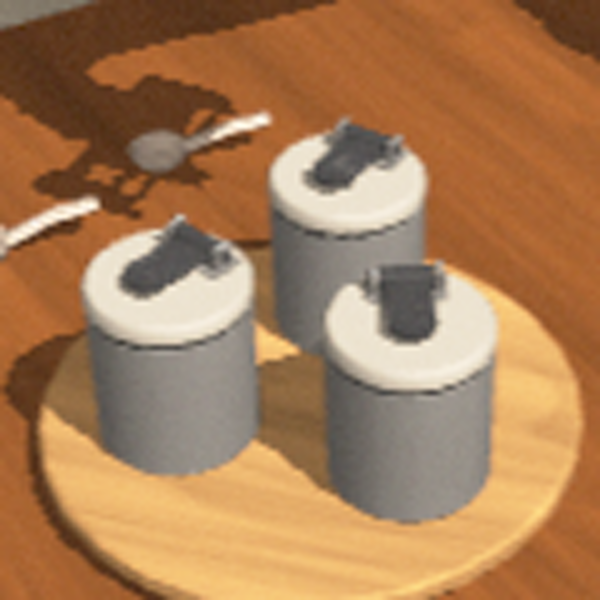

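All three levers are flat: left (150,260), rear (350,155) and right (410,300). The canisters sit at the same pixels as before and the arm is clear of them.

```bash
python3 -c "
from cell import env
print(env.sign_off())"
```

```text
the job is handed in; nothing more can be done
None
```

Both upright levers are now folded flat and locked. I pushed each one over with closed fingertips and used about 10.6 s of the 38 s allowed. The wrist force read at most about 3 N when each move ended; I did not sample it during the pushes.

The last scene picture shows all three levers flat, including the third canister's. The canisters and turntable are at the same pixels as before, and the arm had backed off well above the lids with no force on the tool.

The rolling pin and timer are not in that last picture, and it shows only parts of the spoons. The arm never came down near any of them, so I did not check them separately. No checks failed or disagreed.

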